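# Lay an organ pipe in the voicing trestle and close its keeper

### The job

Set up the plain tin organ pipe for voicing: swing the brass keeper of the voicing trestle right back, then lift the tin pipe out of the low wooden rest without letting it roll, and lay it (do not drop it) in the trestle's two felt-lined V notches with its mouth facing straight up and its toe close to, within about 2 cm of, the cork-faced toe stop. Then press the keeper fully shut over the pipe and let go. Leave the capped copper pipe in the rest, and the glue bottle and the masking tape where they stand.

Things in the scene. Friction and masses are not known exactly. Their poses are not given: they have to be found in the camera images.
- tin_pipe: Silver open organ pipe, loose, 0.11 to 0.23 kg: cylinder 28 mm across, 160 mm long, then a conical foot 55 mm long tapering to a 10 mm toe. Origin on its axis at mid-cylinder, a good place to grip. x runs along it from the toe tip (-135 mm) to the open end (+80 mm); z points out of the mouth. Starts mouth up in either of the rest's two V places.
- tin_end (a point): Centre of the tin pipe's open end, on its axis, 215 mm from the toe tip. The mouth, a dark 17 x 9 mm slot in a flat between two thin ears that rise 3 mm above the body, is 154 mm from this end, next to the conical foot.
- copper_pipe: Copper-coloured pipe of the same size with a black cap on its far end; it lies beside the tin pipe in the rest, axes 92 mm apart, pointing the same way. Origin and axes as for the tin pipe. Stays where it is.
- pipe_rest: Low wooden rest, fixed on the same green felt runner, at either side of the trestle: base board 130 x 160 x 12 mm, two rails 18 mm thick across it at x = -45 and +45 mm (72 mm free between them), 49 mm high, each with felt-lined 90 degree V notches at y = -46 and +46 mm. Origin under its centre, x along the pipes towards their open ends. Pipe axes lie 50 mm above the origin.
- trestle: Wooden trestle, fixed on a green felt runner behind the dark organ frame (185 mm high). Base board 14 mm thick, 90 mm wide; two uprights 18 mm thick, 60 mm wide, 109 mm high at x = -45 and +45 mm with felt-lined 90 degree V notches. Origin under the board; x along the pipe's place, from the toe stop to the open end; y across, towards the robot.
- seat (a point): Where the tin pipe's origin should come, on the axis of the V notches: x = +6, y = 0, z = 110 mm on the trestle; the toe is then 12 mm from the toe stop's cork face, which is at x = -141 mm. The stop is a post 40 mm wide and 126 mm high; like the uprights it is part of the trestle. 72 mm free between the uprights.
- keeper_hinge (a point): Middle of the keeper's hinge axis, at x = +45, y = -33, z = 112 mm on the trestle; the axis runs along the trestle's x.
- keeper (a joint): Angle of the keeper, a brass strap 20 mm wide and 4 mm thick, hinged on the far side of the trestle's +x upright; it arches over the pipe, just clear of it. 0 = shut; grows as its tab swings up and back, away from the robot; 1.9 = end stop, leaning back. The hinge is stiff (0.035 N m, under 1 N at the tab): it stays where it is left. Starts at 0 to 0.3.
- keeper_tab (a point): Middle of the keeper's flat finger tab: 20 mm wide along trestle x, 4 mm thick, sticking out on the robot's side, free air below; its rolled edge is 9 mm further out. It lies 77 mm out from the hinge axis and, when shut, 16 mm above it. The two edges, 20 mm apart, can be pinched from above; it turns between the fingers as it swings.
- glue_bottle: White squeeze bottle with a red cap, 130 mm high, loose, far along the table behind the frame. Origin at the centre of its underside.
- masking_tape: Roll of masking tape, 96 mm across and 25 mm high, lying flat, loose, near the glue bottle. Origin at the centre of its underside.

How it is judged:
On the way, in this order (a step that is already met when the one before it is completed fails the run):
1. the keeper is swung back, past 1.3 rad (value of joint keeper above 1.3 rad), for 0.2 s.
2. the tin pipe lies in both V notches, mouth up, toe by the stop (y of tin_pipe in the frame of trestle between -0.005 and 0.005 m and z of tin_pipe in the frame of trestle between 0.104 and 0.116 m and y of tin_end in the frame of trestle between -0.012 and 0.012 m and x of tin_end in the frame of trestle between 0.068 and 0.099 m and angle between tin_pipe's own z axis and vertical below 0.3 rad), for 0.2 s.
At the end, for the whole second after the job is handed in: The tin pipe rests in both V notches (axis within 5 mm across and 6 mm in height), toe at most 25 mm from the toe stop's cork face, mouth within 0.3 rad of straight up, the keeper shut over it (under 0.06 rad), everything at rest (all of step 2 and value of joint keeper below 0.06 rad and linear speed of tin_pipe below 0.02 m/s); the robot touches nothing.
It fails at once if the tin pipe is let fall (moves faster than 0.6 m/s out of the fingers, a drop of about 2 cm) (linear speed of tin_pipe above 0.6 m/s and contact force between the fingers and tin_pipe below 0.05 N).
It fails at once if the tin pipe rolls off onto the table (height (world z) of tin_pipe below 0.03 m).
It fails at once if the copper pipe is moved by more than 3 cm (distance of copper_pipe from where it was at the start of the episode above 0.03 m).
It fails at once if the masking tape or the glue bottle is shoved by more than 5 cm, or the bottle knocked over (distance of any of masking_tape, glue_bottle from where it was at the start of the episode above 0.05 m or angle between glue_bottle's own z axis and vertical above 0.6 rad).
It also fails if it takes over 67 s, if anything falls off the work surface, if the arm or the gripper's body presses on something with over 40 N, if the wrist force passes 120 N, or if a joint passes its speed limit or range.

### The arm

A 6-joint arm with a two-finger parallel gripper is mounted at the origin on the work surface; the furniture and walls round the work are solid. World frame = base frame: x ahead of the robot, y to its left, z up, the work surface at z = 0. Lengths are in m, angles in rad, forces in N, time in s.
With the tool pointing down it reaches from about 0.425 to 0.95 m from the base axis. Payload 3.5 kg.
Tool frame: the origin (TCP) lies at the very end of the fingers, on their centre line; the grasp point (between the pads) lies 19 mm behind it; z points along the fingers, y is the line along which they close (so a half turn about z gives the same grasp; the last joint's range is limited). The gripper opens to 85 mm and grips with 20 to 120 N. Pads are 22 mm wide; open, the fingers measure 114 mm over their backs; the gripper's body (76 mm by 85 mm) begins 54 mm behind the grasp point. The pads swing forward as they close: fully open they stand 13 mm farther back than shut.
Start: joints at [1.18, 0.286, 1.577, -0, 1.279, -0.15], TCP at [0.161, 0.656, 0.231] pointing down, gripper open.
Joint ranges: [-2.77, 2.77], [-0.9, 2.22], [0.21, 2.48], [-1.53, 4.67], [0.24, 2.81], [-2.84, 2.84]. Speed limits (rad/s): [2.79, 2.79, 3.14, 3.14, 3.14, 3.14].

### API

Orientations are given as a unit quaternion [x, y, z, w].
In Python, from plant import ctrl gives the robot as it stands.
- The arm moves only by the tool carry_out, never from a script. Its argument "deltas" is one flat list of numbers, 6 for each row, row after row: the shift along the tool's x, y, z in m, then the turn, a rotation vector about the tool's x, y, z in rad. A call has 1 to 5 rows; each row is the pose to reach, as a shift and turn from the pose commanded when the call began, along the tool's axes at that moment; what a row does not reach only later rows make up. A row lasts 1/8 s, in which the tool goes at most 62.5 mm and 10.7 degrees, less where a joint would pass 70% of its speed; a pose out of reach is approached as far as the arm can. A call with a gripper value outside its range is refused whole. "grip" is the opening in per cent of the stroke, from 0 (shut) to 100 (fully open), set as the call begins (left out, the last holds). The fingers move at their own pace and stop on an object; "grip_force" is the grip in N (left out, the last holds). Time passes only in rows, so rows that repeat a pose let the fingers close. It gives the time, the measured TCP pose, the force, the opening and the grip force at its end, in the units of the state.
- ctrl.get_state(): the state, without advancing time (a new reading comes with each control period).
- ctrl.read_camera(name): name is "side" or "top" or "wrist"; returns (picture, depth): 420x560x3 uint8, red, green, blue; 420x560 float32, m along the optical axis (not along the pixel's ray), 0 where there is no reading.
- ctrl.camera_model(name): a dict with "intrinsics" (3x3 intrinsics, pixels), "extrinsics" (4x4, takes a point from world to camera coordinates); the wrist camera has in their place "hand_eye" (4x4, takes a point from camera to tool coordinates, whose origin is the TCP and whose axes are the flange's). Camera axes: x right, y down, z forward; pixel columns grow to the right and rows downward; lengths in m; the calibration is good to about 2 mm. A picture is of the moment at which its call begins: read the wrist's pose just before it. camera_model takes no time and is no camera call.
- ctrl.sign_off(): hands the job in; it is judged then, once.
Trained networks look in the newest picture that a camera, given by its name, has taken for a name from the list of things; names that differ only in an ending like _2 or _b are one class to them, and where a whole thing is asked for, a point or a joint stands for the part that bears it (a point fixed in the world has none). Each returns a list of dicts, best first, with "score" (0 to 1); they miss things now and then, are a little off and sometimes report something else, mostly with a low value. They report only what shows in the picture. A call takes as long as a camera call.
- ctrl.find_in(camera, query): "uv" ([column, row] in pixels, amid what is visible of it).
The state is a dict: "time": time; "qpos": joint angles; "dq": joint speeds; "joint_efforts": joint torques, N m; "eef_pos": TCP position; "tcp_rot": TCP orientation; "contact_force": force on the tool from outside, world axes, zero at the start; "wrist_torque": the same for the moment, N m; "opening": opening from 0.0 (shut) to 1.0 (fully open); "finger_force": force on a finger pad.
Only numpy, scipy, OpenCV 4.12 (cv2) and the standard library are available. Lean on these libraries where they do the work, as an engineer would, in place of code of your own. Each camera call takes 0.05 s, during which the arm holds its last target. There are 200 camera calls.

## Working session

There is one attempt and no reset: what is moved stays moved. The work goes in short steps, Python scripts to look and compute and a tool call to move; the robot and the scene stay as the last step left them, time stands still between calls to the robot, and variables do not carry over. Pictures are saved under pics/ and viewed, at most 10 in all, crops included, and the job is handed in when it is done.

Besides the shell and the picture viewer there is one more tool, called after ">>>" as name(argument=value, ...), one argument or row to a line, values as JSON. carry_out: Moves the arm, as the interface text tells. Its arguments: {"type":"object","properties":{"deltas":{"type":"array"},"grip":{"type":"number"},"grip_force":{"type":"number"}},"required":["deltas"]}

```bash
mkdir -p pics; cat > h.py <<'E'
import numpy as np,cv2
from plant import ctrl
from scipy.spatial.transform import Rotation as R
def st():
    s=ctrl.get_state(); print('t',round(s['time'],2),'p',np.round(s['eef_pos'],4),'q',np.round(s['tcp_rot'],4),'f',np.round(s['contact_force'],1),'op',round(s['opening'],3),'ff',s['finger_force'],'j',np.round(s['qpos'],3)); return s
def cam(n):
    s=ctrl.get_state(); im,d=ctrl.read_camera(n); m=ctrl.camera_model(n)
    K=np.array(m['intrinsics'])
    if n=='wrist':
        T=np.eye(4);T[:3,:3]=R.from_quat(s['tcp_rot']).as_matrix();T[:3,3]=s['eef_pos'];C=T@np.array(m['hand_eye'])
    else: C=np.linalg.inv(np.array(m['extrinsics']))
    return im,d,K,C
def pts(d,K,C):
    v,u=np.mgrid[:d.shape[0],:d.shape[1]]
    P=np.stack([(u-K[0,2])/K[0,0]*d,(v-K[1,2])/K[1,1]*d,d],-1)@C[:3,:3].T+C[:3,3]
    P[d<=0]=np.nan
    return P
def save(im,n): cv2.imwrite('pics/'+n+'.png',im[:,:,::-1])
E
python3 - <<'E'
from h import *
s=st(); print(R.from_quat(s['tcp_rot']).as_matrix().round(3))
I=[]
for n in ['top','side']:
    im,d,K,C=cam(n);P=pts(d,K,C);I.append(im);print(n,C[:3,3].round(3),C[:3,2].round(2)); np.save(n+'.npy',P); cv2.imwrite(n+'.png',im[:,:,::-1]) 
    for q in ['tin_pipe','tin_end','copper_pipe','pipe_rest','trestle','keeper_tab','keeper_hinge','glue_bottle','masking_tape']:
        r=ctrl.find_in(n,q)
        print(q,[(np.round(x['uv']).tolist(),round(x['score'],2),np.round(P[int(x['uv'][1]),int(x['uv'][0])],3).tolist()) for x in r[:2]])
save(I[0],'a');save(I[1],'b')
E
```

```text
t 0.0 p [0.1607 0.6549 0.2299] q [ 1.201e-01  9.928e-01 -1.200e-03 -3.000e-04] f [-0.6  1.   0.4] op 1.001 ff 0.0 j [ 1.18   0.287  1.578  0.     1.279 -0.15 ]
[[-0.971  0.239 -0.001]
 [ 0.239  0.971 -0.002]
 [ 0.    -0.002 -1.   ]]
top [ 0.429 -0.011  1.441] [ 0.13 -0.02 -0.99]
tin_pipe [([266.0, 225.0], 0.86, [0.559, -0.012, 0.061])]
tin_end [([262.0, 223.0], 0.98, [0.561, -0.005, 0.067])]
copper_pipe [([277.0, 193.0], 0.62, [0.639, -0.043, 0.069])]
pipe_rest []
trestle [([384.0, 275.0], 0.79, [0.43, -0.317, 0.054])]
keeper_tab [([363.0, 256.0], 0.74, [0.475, -0.249, 0.135])]
keeper_hinge [([383.0, 279.0], 0.6, [0.422, -0.313, 0.072])]
glue_bottle [([169.0, 166.0], 0.74, [0.7, 0.233, 0.106])]
masking_tape [([186.0, 163.0], 0.91, [0.729, 0.201, 0.021])]
side [ 0.233 -0.958  0.703] [ 0.3   0.8  -0.51]
tin_pipe [([275.0, 239.0], 0.6, [0.546, -0.038, 0.067])]
tin_end [([277.0, 242.0], 0.59, [0.544, -0.051, 0.068])]
copper_pipe [([321.0, 241.0], 0.88, [0.639, -0.075, 0.065]), ([316.0, 202.0], 0.39, [0.745, 0.204, 0.0])]
pipe_rest [([298.0, 244.0], 0.7, [0.594, -0.051, 0.051]), ([319.0, 239.0], 0.31, [0.637, -0.067, 0.068])]
trestle [([268.0, 353.0], 0.65, [0.433, -0.333, 0.038])]
keeper_tab [([271.0, 271.0], 0.89, [0.47, -0.238, 0.138])]
keeper_hinge [([267.0, 354.0], 0.83, [0.429, -0.332, 0.036])]
glue_bottle [([300.0, 179.0], 0.73, [0.702, 0.219, 0.068])]
masking_tape [([316.0, 204.0], 0.79, [0.741, 0.188, 0.0])]
```

View pics/a.png

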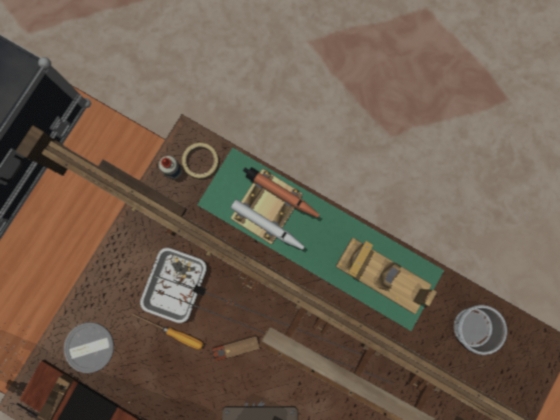

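View pics/b.png

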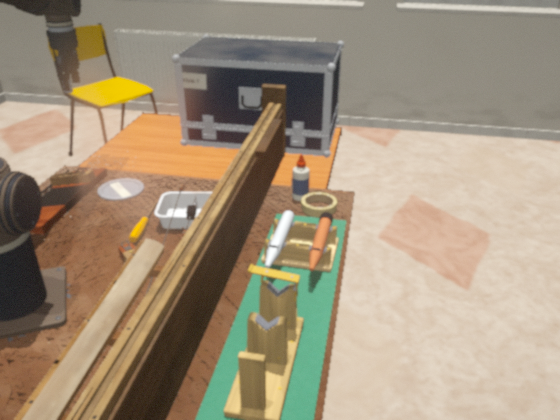

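Top view: tin pipe with open end near (235,207) and toe near (305,248), copper behind it, trestle (340,250)–(433,300) with keeper at about (362,258) and toe stop at about (425,297). The side view agrees, and both point the same way. Next I fit coarse axes.

```bash
python3 - <<'E'
from h import *
P=np.load('top.npy')
im=cv2.imread('top.png')
print(ctrl.camera_model('wrist'))
print(ctrl.camera_model('top')['intrinsics'])
for n,uv in dict(tinend=(238,208),tintoe=(302,247),tinmid=(265,224),copend=(252,175),coptoe=(317,215),stop=(425,298),keep=(363,258),tr1=(352,246),tr2=(410,310),fr1=(160,196),fr2=(300,280),fr3=(440,360)).items():
    print(n,np.nanmedian(P[uv[1]-1:uv[1]+2,uv[0]-1:uv[0]+2].reshape(-1,3),0).round(3))
# green felt angle
h=cv2.cvtColor(im,cv2.COLOR_BGR2HSV); m=cv2.inRange(h,(60,100,50),(95,255,255))>0
Q=P[m];Q=Q[np.isfinite(Q[:,0])];print(len(Q),cv2.minAreaRect(Q[:,:2].astype(np.float32)),Q[:,2].mean())
E
```

```text
{'intrinsics': array([[315.73786282,   0.        , 280.62069677],
       [  0.        , 315.73786282, 215.43331501],
       [  0.        ,   0.        ,   1.        ]]), 'hand_eye': array([[ 5.83657168e-04, -9.58533066e-01, -2.84980737e-01,
         7.44269508e-02],
       [ 9.99999104e-01,  2.16099839e-04,  1.32120440e-03,
         3.23463903e-04],
       [-1.20483381e-03, -2.84981253e-01,  9.58532333e-01,
        -1.43619636e-01],
       [ 0.00000000e+00,  0.00000000e+00,  0.00000000e+00,
         1.00000000e+00]])}
[[536.84868605   0.         273.06983052]
 [  0.         536.84868605 205.41629793]
 [  0.           0.           1.        ]]
tinend [0.6   0.058 0.064]
tintoe [ 0.5   -0.108  0.057]
tinmid [ 0.559 -0.012  0.065]
copend [0.686 0.022 0.065]
coptoe [ 0.583 -0.147  0.059]
stop [ 0.374 -0.405  0.114]
keep [ 0.47  -0.25   0.137]
tr1 [ 0.506 -0.244  0.018]
tr2 [ 0.339 -0.395  0.017]
fr1 [0.612 0.236 0.184]
fr2 [ 0.416 -0.107 -0.   ]
fr3 [ 0.21  -0.473  0.003]
71 ((0.5433043837547302, -0.13397479057312012), (0.5714443922042847, 0.1693791300058365), 60.27103805541992) 0.002851892443490744
```

```bash
cat >> h.py <<'E'
import json,os
def ori(yaw,tilt=0): # y_tool at world angle yaw, z down
    y=np.array([np.cos(yaw),np.sin(yaw),0]);z=np.array([0,0,-1.]);M=np.stack([np.cross(y,z),y,z],1)
    return M@R.from_rotvec([tilt,0,0]).as_matrix()
def cmd():
    j=json.load(open('cmd.json'));return np.array(j['p']),np.array(j['R'])
def setcmd(p,M): json.dump(dict(p=list(p),R=np.array(M).tolist()),open('cmd.json','w'))
def plan(wps,step=.06,astep=.18,hold=0):
    """wps: list of (p,R) ; prints calls of <=5 rows; stores final commanded pose"""
    p,M=cmd();seq=[]
    for q,N in wps:
        q=np.array(q);rv=R.from_matrix(M.T@N).as_rotvec()
        n=max(1,int(np.ceil(max(np.linalg.norm(q-p)/step,np.linalg.norm(rv)/astep)-1e-6)))
        for i in range(1,n+1): seq.append((p+(q-p)*i/n,M@R.from_rotvec(rv*i/n).as_matrix()))
        p,M=q,N
    seq+= [seq[-1]]*hold
    p,M=cmd()
    for k in range(0,len(seq),5):
        rows=[]
        for q,N in seq[k:k+5]:
            a=np.round(M.T@(q-p),4);b=np.round(R.from_matrix(M.T@N).as_rotvec(),3)
            rows+=[*a,*b]
        print([float(x)+0. for x in rows])
        p,M=p+M@a,M@R.from_rotvec(b).as_matrix()
    setcmd(p,M); print('end',p.round(4))
E
python3 - <<'E'
from h import *
setcmd([.161,.656,.231],ori(1.33)); D=np.pi/180
plan([([.4,.38,.36],ori(65*D)),([.5,-.15,.42],ori(60*D))],hold=1)
E
```

```text
[-0.0426, -0.0301, -0.0184, 0.0, 0.0, 0.028, -0.0851, -0.0603, -0.0369, 0.0, 0.0, 0.056, -0.1277, -0.0904, -0.0553, 0.0, 0.0, 0.084, -0.1702, -0.1206, -0.0737, 0.0, 0.0, 0.112, -0.2128, -0.1507, -0.0921, 0.0, 0.0, 0.14]
[-0.0464, -0.024, -0.0185, 0.0, 0.0, 0.028, -0.0927, -0.0479, -0.0369, 0.0, 0.0, 0.056, -0.1217, -0.0934, -0.0429, 0.0, 0.0, 0.064, -0.1507, -0.1388, -0.0489, 0.0, 0.0, 0.073, -0.1797, -0.1843, -0.0549, 0.0, 0.0, 0.082]
[-0.0326, -0.043, -0.006, 0.0, 0.0, 0.008, -0.0652, -0.086, -0.012, 0.0, 0.0, 0.017, -0.0978, -0.1289, -0.018, 0.0, 0.0, 0.026, -0.1304, -0.1719, -0.024, 0.0, 0.0, 0.035, -0.163, -0.2148, -0.03, 0.0, 0.0, 0.043]
[-0.0344, -0.0416, -0.006, 0.0, 0.0, 0.009, -0.0689, -0.0831, -0.012, 0.0, 0.0, 0.018, -0.0689, -0.0831, -0.012, 0.0, 0.0, 0.018]
end [ 0.5  -0.15  0.42]
```

>>> carry_out(
  deltas=[-0.043,-0.03,-0.018,0,0,0.028,-0.085,-0.06,-0.037,0,0,0.056,-0.128,-0.09,-0.055,0,0,0.084,-0.17,-0.121,-0.074,0,0,0.112,-0.2128,-0.1507,-0.0921,0,0,0.14],
)

```text
time: 1.62
eef_pos: [0.3325, 0.4571, 0.3243]
tcp_rot: [0.19, 0.982, 0.0, 0.0]
contact_force: [0.2, 0.3, 0.5]
opening: 0.999
finger_force: 0.0
```

>>> carry_out(
  deltas=[-0.0464,-0.024,-0.0185,0,0,0.028,-0.0927,-0.0479,-0.0369,0,0,0.056,-0.1217,-0.0934,-0.0429,0,0,0.064,-0.1507,-0.1388,-0.0489,0,0,0.073,-0.1797,-0.1843,-0.0549,0,0,0.082],
)

```text
time: 2.25
eef_pos: [0.4301, 0.2189, 0.3788]
tcp_rot: [0.229, 0.973, 0.0, 0.0]
contact_force: [0.1, 0.3, -0.2]
opening: 1.001
finger_force: 0.0
```

>>> carry_out(
  deltas=[-0.0326,-0.043,-0.006,0,0,0.008,-0.0652,-0.086,-0.012,0,0,0.017,-0.0978,-0.1289,-0.018,0,0,0.026,-0.1304,-0.1719,-0.024,0,0,0.035,-0.163,-0.2148,-0.03,0,0,0.043],
)

```text
time: 2.88
eef_pos: [0.4799, -0.0462, 0.4089]
tcp_rot: [0.25, 0.968, 0.0, 0.001]
contact_force: [1.0, 0.1, 0.5]
opening: 1.002
finger_force: 0.0
```

>>> carry_out(
  deltas=[-0.0344,-0.0416,-0.006,0,0,0.009,-0.0689,-0.0831,-0.012,0,0,0.018,-0.0689,-0.0831,-0.012,0,0,0.018],
)

```text
time: 3.25
eef_pos: [0.5001, -0.1536, 0.42]
tcp_rot: [0.261, 0.965, -0.0, -0.0]
contact_force: [-0.1, -0.4, 0.3]
opening: 0.996
finger_force: 0.0
```

```bash
python3 - <<'E'
from h import *
st();print(cmd()[0])
n='wrist'
im,d,K,C=cam(n);P=pts(d,K,C);np.save('w1.npy',P);cv2.imwrite('w1.png',im[:,:,::-1]);save(im,'c')
for q in ['tin_pipe','tin_end','copper_pipe','trestle','keeper_tab','keeper_hinge','seat']:
    r=ctrl.find_in(n,q)
    print(q,[(np.round(x['uv']).tolist(),round(x['score'],2),np.round(P[int(x['uv'][1]),int(x['uv'][0])],3).tolist()) for x in r[:2]])
E
```

```text
t 3.25 p [ 0.5001 -0.1536  0.42  ] q [ 2.613e-01  9.653e-01 -2.000e-04 -3.000e-04] f [-0.1 -0.4  0.3] op 0.996 ff 0.0 j [-0.492 -0.134  1.687 -0.     1.59  -1.534]
[ 0.50001942 -0.15003909  0.42      ]
tin_pipe [([380.0, 155.0], 0.97, [0.556, -0.009, 0.067])]
tin_end [([379.0, 158.0], 0.71, [0.557, -0.012, 0.068])]
copper_pipe [([380.0, 214.0], 0.77, [0.642, -0.05, 0.068])]
trestle [([171.0, 186.0], 0.89, [0.431, -0.312, 0.08]), ([221.0, 191.0], 0.61, [0.473, -0.233, 0.138])]
keeper_tab [([217.0, 193.0], 0.77, [0.472, -0.24, 0.138])]
keeper_hinge [([167.0, 182.0], 0.83, [0.425, -0.308, 0.091])]
seat [([171.0, 183.0], 0.47, [0.427, -0.31, 0.073])]
```

View pics/c.png

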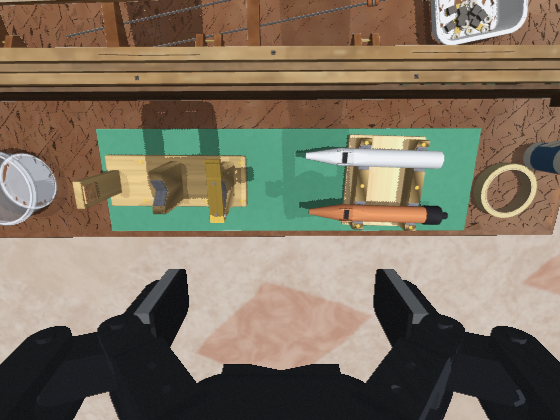

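```bash
python3 - <<'E'
from h import *
P=np.load('w1.npy')
ex=np.array([.5,3**.5/2]);ey=np.array([-3**.5/2,.5])
def loc(Q): return np.c_[Q[:,:2]@ex,Q[:,:2]@ey,Q[:,2]]
def reg(r0,r1,c0,c1,z0,z1):
    Q=P[r0:r1,c0:c1].reshape(-1,3);Q=Q[np.isfinite(Q[:,0])];return Q[(Q[:,2]>z0)&(Q[:,2]<z1)]
def rng(n,Q):
    L=loc(Q);print(n,len(L),'pct2',np.percentile(L,2,0).round(4),'pct98',np.percentile(L,98,0).round(4),'rect',[np.round(v,4).tolist() if not np.isscalar(v) else round(v,2) for v in cv2.minAreaRect(L[:,:2].astype(np.float32))])
rng('board',reg(140,225,75,255,.008,.02))
rng('keeper',reg(145,235,195,240,.115,.2))
rng('upr',reg(140,235,130,240,.085,.113))
rng('stop',reg(160,225,60,125,.1,.14))
rng('restbase',reg(125,235,340,430,.006,.018))
rng('rails',reg(125,235,340,430,.045,.052))
rng('tin',reg(140,178,295,450,.03,.09))
rng('cop',reg(195,235,295,455,.03,.09))
rng('frame',reg(40,110,100,500,.17,.21))
k=loc(reg(145,235,195,240,.115,.2))
for y in np.arange(k[:,1].min(),k[:,1].max(),.006):
    s=k[(k[:,1]>=y)&(k[:,1]<y+.006)]
    if len(s):print(round(y,3),len(s),s[:,0].min().round(4),s[:,0].max().round(4),np.median(s[:,2]).round(4))
for n,a in dict(tin=(140,178,330,440),cop=(195,235,330,425)).items():
    t=loc(reg(*a,.055,.075)); 
    for x in np.arange(t[:,0].min(),t[:,0].max(),.03):
        s=t[(t[:,0]>=x)&(t[:,0]<x+.03)]; print(n,round(x+.015,3),s[:,1].min().round(4),s[:,1].max().round(4),np.median(s[s[:,2]>s[:,2].max()-.002][:,1]).round(4),s[:,2].max().round(4))
E
```

```text
board 4206 pct2 [-0.1784 -0.5768  0.0144] pct98 [ 0.054  -0.4896  0.0196] rect [[-0.0645, -0.5343], [0.0905, 0.2414], 89.14]
keeper 962 pct2 [ 0.0165 -0.5708  0.1323] pct98 [ 0.036  -0.4831  0.145 ] rect [[0.026, -0.5272], [0.0905, 0.0202], 89.41]
upr 950 pct2 [-0.0721 -0.5649  0.0864] pct98 [ 0.0351 -0.5017  0.1127] rect [[-0.0191, -0.5354], [0.0673, 0.1102], 89.12]
stop 593 pct2 [-0.1729 -0.5515  0.1012] pct98 [-0.1595 -0.5131  0.1311] rect [[-0.1665, -0.5325], [0.0395, 0.0153], 87.37]
restbase 2464 pct2 [ 0.2304 -0.6153  0.0065] pct98 [ 0.3422 -0.4575  0.0178] rect [[0.3043, -0.5381], [0.162, 0.1884], 2.78]
rails 481 pct2 [ 0.2404 -0.6121  0.0456] pct98 [ 0.3491 -0.4622  0.052 ] rect [[0.294, -0.5375], [0.1526, 0.1275], 89.01]
tin 2880 pct2 [ 0.1685 -0.5208  0.0376] pct98 [ 0.3657 -0.4658  0.0693] rect [[0.2634, -0.4945], [0.2149, 0.0622], 0.09]
cop 2651 pct2 [ 0.1759 -0.61    0.0401] pct98 [ 0.3792 -0.5553  0.0703] rect [[0.2792, -0.5833], [0.0624, 0.2302], 89.79]
frame 15168 pct2 [-0.0729 -0.3934  0.1721] pct98 [ 0.3497 -0.3575  0.1867] rect [[0.1378, -0.375], [0.4584, 0.0373], 
[... 276 characters left out ...]
394
-0.518 61 0.0167 0.0361 0.1399
-0.512 63 0.0161 0.0362 0.1404
-0.506 80 0.0167 0.0361 0.1412
-0.5 60 0.0169 0.0364 0.1415
-0.494 77 0.0162 0.0363 0.1425
-0.488 60 0.0175 0.0362 0.1447
-0.482 15 0.0175 0.036 0.144
tin 0.209 -0.5021 -0.4752 -0.4788 0.0731
tin 0.239 -0.5137 -0.4756 -0.4888 0.0718
tin 0.269 -0.517 -0.4665 -0.4901 0.0696
tin 0.299 -0.5058 -0.4787 -0.4917 0.0702
tin 0.329 -0.5157 -0.4653 -0.4933 0.0705
tin 0.359 -0.5077 -0.4684 -0.495 0.0701
cop 0.213 -0.5926 -0.5669 -0.5711 0.0725
cop 0.243 -0.5962 -0.56 -0.5814 0.0716
cop 0.273 -0.5952 -0.5685 -0.5824 0.07
cop 0.303 -0.598 -0.5698 -0.5841 0.0702
cop 0.333 -0.6096 -0.5572 -0.5849 0.0707
cop 0.363 -0.6009 -0.572 -0.5875 0.0693
```

The wrist picture shows the keeper at (207–224, 158–222), with the tab at its upper, robot-side end. The tin pipe runs (305–443, 157) and the copper pipe (308–445, 213). The trestle axis sits near 59.2°, the pipes near 57°, and the keeper is at about 0.12 rad.

```bash
cat >> h.py <<'E'
D=np.pi/180
TA=59.2*D; TO=np.array([.4538,-.284,.003])
def tw(x,y,z,A=TA,O=TO): return O+np.array([np.cos(A)*x-np.sin(A)*y,np.sin(A)*x+np.cos(A)*y,z])
def tl(p,A=TA,O=TO):
    q=np.array(p)-O; return np.array([np.cos(A)*q[0]+np.sin(A)*q[1],-np.sin(A)*q[0]+np.cos(A)*q[1],q[2]])
E
python3 - <<'E'
from h import *
O=ori(TA)
plan([(tw(.045,.047,.20),O)],hold=1)
plan([(tw(.045,.047,.121),O)],step=.04,hold=1)
print('close');
w=[]
for k in np.linspace(.12,1.8,11)[1:]:
    f=.205+k; w.append((tw(.045,-.033+.0786*np.cos(f)+.0025,.112+.0786*np.sin(f)-.0165),O))
plan(w,hold=0)
E
```

```text
[0.0048, -0.0234, 0.0543, 0.0, 0.0, 0.003, 0.0097, -0.0467, 0.1085, 0.0, 0.0, 0.007, 0.0145, -0.0701, 0.1627, 0.0, 0.0, 0.01, 0.0194, -0.0935, 0.217, 0.0, 0.0, 0.014, 0.0194, -0.0935, 0.217, 0.0, 0.0, 0.014]
end [ 0.4365 -0.2213  0.203 ]
[0.0, 0.0, 0.0395, 0.0, 0.0, 0.0, 0.0, 0.0, 0.079, 0.0, 0.0, 0.0, 0.0, 0.0, 0.079, 0.0, 0.0, 0.0]
end [ 0.4365 -0.2213  0.124 ]
close
[-0.0083, 0.0, -0.0117, 0.0, 0.0, 0.0, -0.0155, 0.0, -0.0228, 0.0, 0.0, 0.0, -0.0244, 0.0, -0.0324, 0.0, 0.0, 0.0, -0.0348, 0.0, -0.0405, 0.0, 0.0, 0.0, -0.0465, 0.0, -0.0467, 0.0, 0.0, 0.0]
[-0.0125, 0.0, -0.0042, 0.0, 0.0, 0.0, -0.0255, 0.0, -0.0062, 0.0, 0.0, 0.0, -0.0387, 0.0, -0.006, 0.0, 0.0, 0.0, -0.0517, 0.0, -0.0036, 0.0, 0.0, 0.0, -0.0641, 0.0001, 0.0009, 0.0, 0.0, 0.0]
end [ 0.5315 -0.2779  0.1698]
```

>>> carry_out(
  deltas=[0.005,-0.023,0.054,0,0,0.003,0.01,-0.047,0.108,0,0,0.007,0.0145,-0.07,0.163,0,0,0.01,0.0194,-0.0935,0.217,0,0,0.014,0.0194,-0.0935,0.217,0,0,0.014],
  grip=50,
)

```text
time: 4.28
eef_pos: [0.4332, -0.2198, 0.1983]
tcp_rot: [0.266, 0.964, 0.002, -0.005]
contact_force: [-0.1, -0.1, 0.3]
opening: 0.503
finger_force: 0.0
```

```bash
python3 - <<'E'
from h import *
st();im,d,K,C=cam('wrist');P=pts(d,K,C);save(im,'d')
Q=P.reshape(-1,3);L=np.array([tl(p) for p in Q]);h=im.reshape(-1,3).astype(int)
m=(L[:,2]>.114)&(L[:,2]<.16)&(abs(L[:,0]-.045)<.02)&(abs(L[:,1])<.07)
k=L[m]
for y in np.arange(-.05,.06,.01):
    s=k[(k[:,1]>=y)&(k[:,1]<y+.01)]
    if len(s)>5:print(round(y+.005,3),len(s),np.percentile(s[:,0],[1,99]).round(4),np.median(s[:,2]).round(4))
print(k[:,1].max())
E
```

```text
t 4.28 p [ 0.4332 -0.2198  0.1983] q [ 0.2663  0.9639  0.0021 -0.0049] f [-0.1 -0.1  0.3] op 0.503 ff 0.0 j [-0.679 -0.103  2.057  0.     1.198 -1.71 ]
-0.035 184 [0.0349 0.0542] 0.1311
-0.025 281 [0.035  0.0541] 0.1321
-0.015 270 [0.0352 0.054 ] 0.1332
-0.005 292 [0.0346 0.0539] 0.1343
0.005 327 [0.0348 0.0545] 0.1354
0.015 324 [0.0349 0.0543] 0.1365
0.025 347 [0.0351 0.0541] 0.1376
0.035 369 [0.0346 0.054 ] 0.1387
0.045 356 [0.0348 0.0539] 0.1399
0.055 220 [0.035  0.0543] 0.1416
0.05449656339739245
```

View pics/d.png

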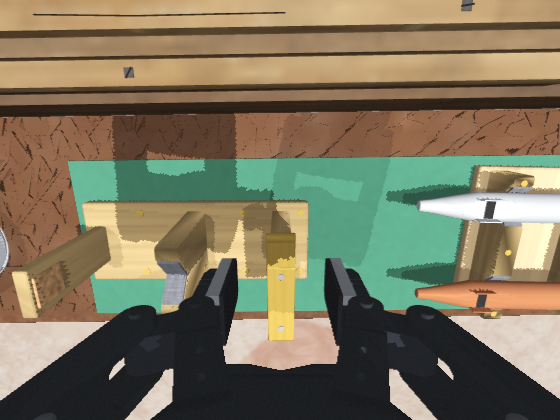

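The keeper strap (268–295, 235–340) lies between the fingers, and its depth profile matches my trestle frame within 1 mm. Now I descend and pinch the tab.

>>> carry_out(
  deltas=[0,0,0.03,0,0,0,0,0,0.06,0,0,0,0,0,0.079,0,0,0,0,0,0.079,0,0,0,0,0,0.079,0,0,0],
)

```text
time: 4.95
eef_pos: [0.4384, -0.2225, 0.1272]
tcp_rot: [0.265, 0.964, -0.001, 0.002]
contact_force: [-0.0, 0.3, 1.2]
opening: 0.498
finger_force: 0.0
```

>>> carry_out(
  deltas=[0,0,0,0,0,0,0,0,0,0,0,0,0,0,0,0,0,0,0,0,0,0,0,0],
  grip=10,
  grip_force=25,
)

```text
time: 5.45
eef_pos: [0.437, -0.2222, 0.1248]
tcp_rot: [0.266, 0.964, -0.0, 0.001]
contact_force: [2.1, -0.9, -0.1]
opening: 0.223
finger_force: 25.8
```

>>> carry_out(
  deltas=[-0.006,0,-0.012,0,0,0,-0.014,0,-0.023,0,0,0,-0.024,0,-0.032,0,0,0,-0.035,0,-0.041,0,0,0,-0.0465,0,-0.0467,0,0,0],
)

```text
time: 6.08
eef_pos: [0.4754, -0.2449, 0.1714]
tcp_rot: [0.266, 0.964, 0.001, -0.003]
contact_force: [-4.3, 2.0, 0.6]
opening: 0.22
finger_force: 30.0
```

>>> carry_out(
  deltas=[-0.0125,0,-0.0042,0,0,0,-0.0255,0,-0.0062,0,0,0,-0.0387,0,-0.006,0,0,0,-0.0517,0,-0.0036,0,0,0,-0.0641,0.0001,0.0009,0,0,0],
)

```text
time: 6.7
eef_pos: [0.5334, -0.2795, 0.1726]
tcp_rot: [0.266, 0.964, -0.001, 0.002]
contact_force: [-2.3, 1.5, 6.0]
opening: 0.22
finger_force: 25.6
```

>>> carry_out(
  deltas=[0,0,0,0,0,0,0,0,0,0,0,0],
)

```text
time: 6.95
eef_pos: [0.5337, -0.2797, 0.1724]
tcp_rot: [0.266, 0.964, -0.001, 0.003]
contact_force: [0.2, 1.0, 4.8]
opening: 0.223
finger_force: 24.8
```

>>> carry_out(
  deltas=[0,0,0,0,0,0,0,0,0,0,0,0,0,0,0,0,0,0],
  grip=60,
)

```text
time: 7.32
eef_pos: [0.5314, -0.2783, 0.1697]
tcp_rot: [0.266, 0.964, 0.0, -0.0]
contact_force: [0.4, -0.8, 0.2]
opening: 0.599
finger_force: 0.0
```

```bash
python3 - <<'E'
from h import *
p,M=cmd();O=ori(TA)
h=np.array([.5706,.006,.20])
plan([(p+[0,0,.06],O),(h+[-.02,-.1,.06],ori(10*D)),(h,ori(-33*D))],hold=2)
E
```

```text
[0.0, 0.0, -0.06, 0.0, 0.0, 0.0, 0.0156, 0.0335, -0.066, 0.0, 0.0, 0.172, 0.0311, 0.0671, -0.0721, 0.0, 0.0, 0.343, 0.0467, 0.1006, -0.0781, 0.0, 0.0, 0.515, 0.0622, 0.1342, -0.0842, 0.0, 0.0, 0.687]
[0.0333, 0.016, -0.006, 0.0, 0.0, 0.171, 0.0507, 0.0266, 0.006, 0.0, 0.0, 0.322, 0.0682, 0.0371, 0.018, 0.0, 0.0, 0.472, 0.0857, 0.0477, 0.03, 0.0, 0.0, 0.622, 0.1031, 0.0582, 0.042, 0.0, 0.0, 0.772]
[0.0199, -0.0046, 0.012, 0.0, 0.0, 0.15, 0.0199, -0.0046, 0.012, 0.0, 0.0, 0.15, 0.0199, -0.0046, 0.012, 0.0, 0.0, 0.15]
end [0.5706 0.006  0.2   ]
```

>>> carry_out(
  deltas=[0,0,-0.06,0,0,0,0.0156,0.0335,-0.066,0,0,0.172,0.031,0.067,-0.072,0,0,0.343,0.0467,0.1006,-0.078,0,0,0.515,0.0622,0.1342,-0.0842,0,0,0.687],
)

```text
time: 7.95
eef_pos: [0.5467, -0.1301, 0.2543]
tcp_rot: [0.577, 0.817, 0.0, 0.0]
contact_force: [0.6, 0.5, 1.0]
opening: 0.598
finger_force: 0.0
```

>>> carry_out(
  deltas=[0.033,0.016,-0.006,0,0,0.171,0.051,0.0266,0.006,0,0,0.322,0.068,0.037,0.018,0,0,0.472,0.086,0.048,0.03,0,0,0.622,0.1031,0.0582,0.042,0,0,0.772],
)

```text
time: 8.57
eef_pos: [0.5666, -0.0138, 0.2117]
tcp_rot: [0.842, 0.54, 0.0, 0.0]
contact_force: [-0.1, -0.7, -0.3]
opening: 0.6
finger_force: 0.0
```

>>> carry_out(
  deltas=[0.0199,-0.0046,0.012,0,0,0.15,0.0199,-0.0046,0.012,0,0,0.15,0.0199,-0.0046,0.012,0,0,0.15],
)

```text
time: 8.95
eef_pos: [0.5707, 0.005, 0.2007]
tcp_rot: [0.878, 0.478, 0.0, 0.0]
contact_force: [0.0, -0.1, 0.2]
opening: 0.6
finger_force: 0.0
```

```bash
cat > tin.py <<'E'
from h import *
s=st();im,d,K,C=cam('wrist');P=pts(d,K,C)
t=cv2.imread('/dev/null')
Q=P.reshape(-1,3);c=im.reshape(-1,3).astype(int)
A=57*D;O=np.array([.5706,.006,.003])
L=np.array([tl(p,A,O) for p in Q])
g=(c.max(1)-c.min(1)<25)&(c.max(1)>60)&(abs(L[:,1])<.03)&(L[:,0]>-.16)&(L[:,0]<.12)&(L[:,2]>.03)&(L[:,2]<.085)
k=L[g];print(len(k),'x',np.percentile(k[:,0],[.3,1,99,99.7]).round(4))
for x in np.arange(-.15,.1,.02):
    q=k[(k[:,0]>=x)&(k[:,0]<x+.02)]
    if len(q)>30:print(round(x+.01,3),len(q),np.percentile(q[:,1],[2,98]).round(4),'mid',np.percentile(q[:,1],[2,98]).mean().round(4),'ztop',np.percentile(q[:,2],98).round(4),'ytop',np.median(q[q[:,2]>np.percentile(q[:,2],85),1]).round(4))
h=np.r_[[np.r_[p] for p in L[(abs(L[:,1])<.2)&(abs(L[:,0])<.2)&(L[:,2]<.006)]]]
print('ground z',np.median(h[:,2]) if len(h) else None)
save(im,'e')
E
python3 tin.py
```

```text
t 8.95 p [0.5707 0.005  0.2007] q [8.783e-01 4.781e-01 1.000e-04 3.000e-04] f [ 0.  -0.1  0.2] op 0.6 ff 0.0 j [-0.169  0.085  1.866 -0.     1.19   0.405]
6068 x [-0.1308 -0.1253  0.0786  0.0794]
-0.12 185 [-0.0089  0.0047] mid -0.0021 ztop 0.0597 ytop -0.0025
-0.1 295 [-0.0119  0.0077] mid -0.0021 ztop 0.0627 ytop -0.0014
-0.08 356 [-0.0153  0.0116] mid -0.0018 ztop 0.0682 ytop 0.0055
-0.06 530 [-0.0152  0.0115] mid -0.0018 ztop 0.0675 ytop -0.0031
-0.04 734 [-0.02    0.0175] mid -0.0012 ztop 0.0655 ytop -0.0011
-0.02 591 [-0.0145  0.0122] mid -0.0012 ztop 0.0657 ytop -0.0001
-0.0 626 [-0.0141  0.0125] mid -0.0008 ztop 0.0657 ytop 0.0
0.02 656 [-0.0138  0.0127] mid -0.0005 ztop 0.0658 ytop 0.0001
0.04 810 [-0.0173  0.0174] mid 0.0001 ztop 0.0658 ytop 0.0002
0.06 874 [-0.0171  0.0182] mid 0.0006 ztop 0.0658 ytop 0.0002
0.08 387 [-0.0127  0.014 ] mid 0.0006 ztop 0.0658 ytop 0.0003
ground z 0.00036763539175191633
```

View pics/e.png

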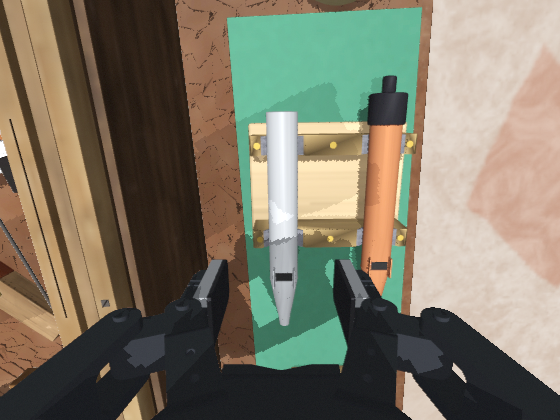

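Tin pipe at (283, 112–325), mouth up at (284,277), fingers straddling it. The axis is at about 57.8° and its origin within 1 mm of the hover point. Descending to grasp.

```bash
python3 - <<'E'
from h import *
h=np.array([.5706,.0051,.035]);O=ori(-32.2*D)
plan([(h+[0,0,.09],O),(h,O)],step=.045,hold=2)
print('lift');plan([(h+[0,0,.02],O),(h+[0,0,.11],O)],step=.03)
E
```

```text
[-0.0004, 0.0002, 0.0375, 0.0, 0.0, -0.007, -0.0008, 0.0005, 0.075, 0.0, 0.0, -0.014, -0.0008, 0.0005, 0.12, 0.0, 0.0, -0.014, -0.0008, 0.0005, 0.165, 0.0, 0.0, -0.014, -0.0008, 0.0005, 0.165, 0.0, 0.0, -0.014]
[0.0, 0.0, 0.0, 0.0, 0.0, 0.0]
end [0.5706 0.0051 0.035 ]
lift
[0.0, 0.0, -0.02, 0.0, 0.0, 0.0, 0.0, 0.0, -0.05, 0.0, 0.0, 0.0, 0.0, 0.0, -0.08, 0.0, 0.0, 0.0, 0.0, 0.0, -0.11, 0.0, 0.0, 0.0]
end [0.5706 0.0051 0.145 ]
```

>>> carry_out(
  deltas=[-0.0004,0.0002,0.0375,0,0,-0.007,-0.0008,0.0005,0.075,0,0,-0.014,-0.0008,0.0005,0.12,0,0,-0.014,-0.0008,0.0005,0.165,0,0,-0.014,-0.0008,0.0005,0.165,0,0,-0.014],
)

```text
time: 9.62
eef_pos: [0.5675, 0.0043, 0.032]
tcp_rot: [0.876, 0.483, -0.003, -0.003]
contact_force: [0.3, -0.0, 0.5]
opening: 0.602
finger_force: 0.0
```

>>> carry_out(
  deltas=[0,0,0,0,0,0,0,0,0,0,0,0,0,0,0,0,0,0,0,0,0,0,0,0,0,0,0,0,0,0],
  grip=15,
  grip_force=40,
)

```text
time: 10.25
eef_pos: [0.5724, 0.0041, 0.0382]
tcp_rot: [0.875, 0.483, 0.002, 0.002]
contact_force: [-2.2, -1.3, 7.4]
opening: 0.31
finger_force: 40.0
```

>>> carry_out(
  deltas=[0,0,-0.015,0,0,0,0,0,-0.03,0,0,0,0,0,-0.055,0,0,0,0,0,-0.08,0,0,0,0,0,-0.11,0,0,0],
)

```text
time: 10.88
eef_pos: [0.57, 0.0048, 0.1464]
tcp_rot: [0.875, 0.483, -0.0, -0.0]
contact_force: [-0.3, 0.5, -1.9]
opening: 0.312
finger_force: 39.8
```

>>> carry_out(
  deltas=[0,0,0,0,0,0],
)

```text
time: 11.0
eef_pos: [0.5727, 0.0044, 0.1491]
tcp_rot: [0.875, 0.483, 0.003, 0.002]
contact_force: [0.3, -0.0, -2.3]
opening: 0.306
finger_force: 39.8
```

```bash
cat > held.py <<'E'
from h import *
import sys
s=st();im,d,K,C=cam('wrist');P=pts(d,K,C).reshape(-1,3);c=im.reshape(-1,3).astype(int)
M=R.from_quat(s['tcp_rot']).as_matrix()
L=(P-s['eef_pos'])@M   # tool frame
g=(c.max(1)-c.min(1)<25)&(c.max(1)>60)&(abs(L[:,1])<.018)&(L[:,2]>-.06)&(L[:,2]<.02)&(abs(L[:,0])<.16)
k=L[g];print(len(k),'x',np.percentile(k[:,0],[.3,1,99,99.7]).round(4))
for x in np.arange(-.16,.12,.02):
    q=k[(k[:,0]>=x)&(k[:,0]<x+.02)]
    if len(q)>30:print(round(x+.01,3),len(q),np.percentile(q[:,1],[2,98]).round(4),'ztop',np.percentile(q[:,2],2).round(4),'ytop',np.median(q[q[:,2]<np.percentile(q[:,2],15),1]).round(4))
save(im,sys.argv[1])
E
python3 held.py f
```

```text
t 11.0 p [0.5727 0.0044 0.1491] q [0.8754 0.4834 0.003  0.0023] f [ 0.3 -0.  -2.3] op 0.306 ff 39.84755516052246 j [-0.17   0.141  1.905  0.     1.088  0.392]
18281 x [-0.0335 -0.0315  0.0799  0.0805]
-0.03 1432 [-0.0151  0.0112] ztop -0.0302 ytop -0.0023
-0.01 2410 [-0.0149  0.0109] ztop -0.0304 ytop -0.0021
0.01 3373 [-0.0174  0.0171] ztop -0.0386 ytop -0.0002
0.03 3121 [-0.0149  0.0107] ztop -0.0304 ytop -0.0023
0.05 3607 [-0.0149  0.0108] ztop -0.0304 ytop -0.0019
0.07 4176 [-0.015   0.0106] ztop -0.0304 ytop -0.0019
0.09 162 [-0.0145  0.0106] ztop -0.0303 ytop -0.0036
```

View pics/f.png

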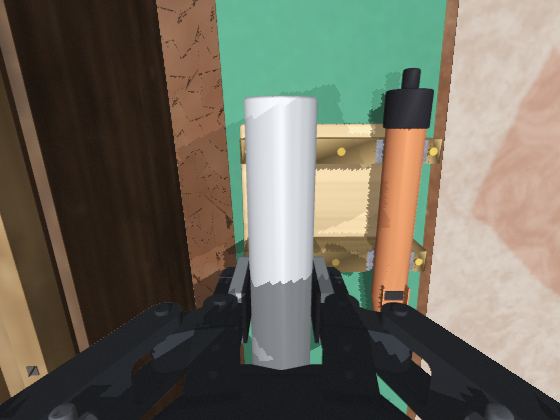

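Pipe held level and centred, origin at the grasp point, with the copper pipe undisturbed. Carrying it over the trestle.

```bash
python3 - <<'E'
from h import *
O=ori(-32.2*D);p,M=cmd()
plan([(p+[0,0,.07],O),(tw(.01,0,.212),ori(TA-90*D))],step=.05,hold=2)
E
```

```text
[0.0, 0.0, -0.035, 0.0, 0.0, 0.0, 0.0, 0.0, -0.07, 0.0, 0.0, 0.0, -0.0424, 0.0078, -0.07, 0.0, 0.0, -0.003, -0.0848, 0.0157, -0.07, 0.0, 0.0, -0.007, -0.1272, 0.0235, -0.07, 0.0, 0.0, -0.01]
[-0.0425, 0.0075, 0.0, 0.0, 0.0, -0.004, -0.085, 0.0149, 0.0, 0.0, 0.0, -0.007, -0.1275, 0.0223, 0.0, 0.0, 0.0, -0.011, -0.17, 0.0297, 0.0, 0.0, 0.0, -0.014, -0.17, 0.0297, 0.0, 0.0, 0.0, -0.014]
[0.0, 0.0, 0.0, 0.0, 0.0, 0.0]
end [ 0.4589 -0.2754  0.215 ]
```

>>> carry_out(
  deltas=[0,0,-0.035,0,0,0,0,0,-0.07,0,0,0,-0.0424,0.008,-0.07,0,0,-0.003,-0.0848,0.016,-0.07,0,0,-0.007,-0.1272,0.0235,-0.07,0,0,-0.01],
)

```text
time: 11.68
eef_pos: [0.5211, -0.1161, 0.2132]
tcp_rot: [0.873, 0.488, -0.001, -0.001]
contact_force: [0.9, -0.6, -0.9]
opening: 0.311
finger_force: 39.9
```

>>> carry_out(
  deltas=[-0.0425,0.0075,0,0,0,-0.004,-0.085,0.015,0,0,0,-0.007,-0.1275,0.022,0,0,0,-0.011,-0.17,0.0297,0,0,0,-0.014,-0.17,0.0297,0,0,0,-0.014],
)

```text
time: 12.3
eef_pos: [0.4571, -0.2776, 0.2133]
tcp_rot: [0.871, 0.492, -0.001, -0.001]
contact_force: [-0.9, 0.1, -2.4]
opening: 0.314
finger_force: 39.9
```

>>> carry_out(
  deltas=[0,0,0,0,0,0,0,0,0,0,0,0],
)

```text
time: 12.55
eef_pos: [0.4589, -0.2747, 0.2145]
tcp_rot: [0.869, 0.494, -0.0, -0.001]
contact_force: [0.9, -0.2, -1.4]
opening: 0.313
finger_force: 39.9
```

```bash
python3 - <<'E'
from h import *
s=st();im,d,K,C=cam('wrist');P=pts(d,K,C);save(im,'g')
Q=P.reshape(-1,3);L=np.array([tl(p) for p in Q])
print('tcp in trestle',tl(s['eef_pos']).round(4))
def z(n,m): 
    k=L[m];print(n,len(k),np.percentile(k,2,0).round(4),np.percentile(k,98,0).round(4)) if len(k)>5 else print(n,0)
z('upr+',(L[:,2]>.08)&(L[:,2]<.113)&(abs(L[:,0]-.045)<.02)&(abs(L[:,1])<.05))
z('upr+ top',(L[:,2]>.104)&(L[:,2]<.113)&(abs(L[:,0]-.045)<.02)&(abs(L[:,1])<.05))
z('board',(L[:,2]>.008)&(L[:,2]<.02)&(L[:,0]>.055)&(L[:,0]<.1)&(abs(L[:,1])<.07))
z('keeper',(L[:,2]>.12)&(abs(L[:,0]-.045)<.02)&(L[:,1]<-.03)&(L[:,1]>-.09)&(L[:,2]<.21))
E
```

```text
t 12.55 p [ 0.4589 -0.2747  0.2145] q [ 8.693e-01  4.943e-01 -1.000e-04 -8.000e-04] f [ 0.9 -0.2 -1.4] op 0.313 ff 39.87079560756683 j [-0.729 -0.008  1.936  0.     1.215 -0.193]
tcp in trestle [0.0106 0.0004 0.2115]
upr+ 553 [ 0.0358 -0.0462  0.0915] [0.0545 0.0321 0.1129]
upr+ top 516 [ 0.0357 -0.0462  0.1065] [0.0544 0.0321 0.1129]
board 249 [ 0.0556 -0.0441  0.0123] [0.074  0.0446 0.0163]
keeper 2170 [ 0.0353 -0.0557  0.1306] [ 0.0546 -0.0344  0.2015]
```

View pics/g.png

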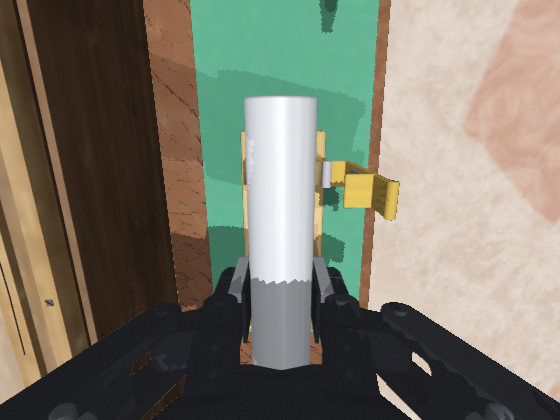

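Pipe hangs in line over the notches, with the keeper leaned back on the right at (330–398, 160–220), clear of the gripper. Lowering.

```bash
python3 - <<'E'
from h import *
O=ori(TA-90*D)
plan([(tw(.008,-.001,.11),O)],step=.03,hold=1)
plan([(tw(.008,-.001,.096),O)],step=.005,hold=2)
E
```

```text
[-0.0005, 0.0003, 0.0255, 0.0, 0.0, 0.0, -0.001, 0.0005, 0.051, 0.0, 0.0, 0.0, -0.0015, 0.0008, 0.0765, 0.0, 0.0, 0.0, -0.002, 0.001, 0.102, 0.0, 0.0, 0.0, -0.002, 0.001, 0.102, 0.0, 0.0, 0.0]
end [ 0.4587 -0.2777  0.113 ]
[0.0, 0.0, 0.0047, 0.0, 0.0, 0.0, 0.0, 0.0, 0.0093, 0.0, 0.0, 0.0, 0.0, 0.0, 0.014, 0.0, 0.0, 0.0, 0.0, 0.0, 0.014, 0.0, 0.0, 0.0, 0.0, 0.0, 0.014, 0.0, 0.0, 0.0]
end [ 0.4587 -0.2777  0.099 ]
```

>>> carry_out(
  deltas=[-0.0005,0.0003,0.0255,0,0,0,-0.001,0.0005,0.051,0,0,0,-0.0015,0.0008,0.0765,0,0,0,-0.002,0.001,0.102,0,0,0,-0.002,0.001,0.102,0,0,0],
)

```text
time: 13.22
eef_pos: [0.4576, -0.2761, 0.111]
tcp_rot: [0.869, 0.494, -0.001, -0.003]
contact_force: [0.1, 0.4, -2.0]
opening: 0.315
finger_force: 39.8
```

>>> carry_out(
  deltas=[0,0,0.005,0,0,0,0,0,0.009,0,0,0,0,0,0.014,0,0,0,0,0,0.014,0,0,0,0,0,0.014,0,0,0],
)

```text
time: 13.85
eef_pos: [0.4587, -0.2783, 0.0995]
tcp_rot: [0.87, 0.494, 0.0, 0.0]
contact_force: [-0.0, -0.1, -2.5]
opening: 0.31
finger_force: 39.8
```

>>> carry_out(
  deltas=[0,0,0,0,0,0,0,0,0,0,0,0],
)

```text
time: 14.1
eef_pos: [0.4587, -0.2782, 0.0995]
tcp_rot: [0.87, 0.494, 0.0, 0.0]
contact_force: [-0.1, 0.1, -2.1]
opening: 0.308
finger_force: 39.8
```

No contact yet; going on down in 1 mm steps.

>>> carry_out(
  deltas=[0,0,0.001,0,0,0,0,0,0.002,0,0,0,0,0,0.002,0,0,0],
)

```text
time: 14.48
eef_pos: [0.4591, -0.2785, 0.0982]
tcp_rot: [0.87, 0.494, 0.0, 0.001]
contact_force: [-1.4, 0.6, 4.1]
opening: 0.312
finger_force: 40.4
```

>>> carry_out(
  deltas=[0,0,0.001,0,0,0,0,0,0.002,0,0,0,0,0,0.002,0,0,0],
)

```text
time: 14.85
eef_pos: [0.4591, -0.2785, 0.0981]
tcp_rot: [0.87, 0.494, -0.0, 0.0]
contact_force: [-5.0, 4.7, 12.8]
opening: 0.314
finger_force: 41.4
```

>>> carry_out(
  deltas=[0,-0.0015,-0.001,0,0,0,0,-0.0015,-0.001,0,0,0],
)

```text
time: 15.1
eef_pos: [0.4591, -0.2785, 0.0982]
tcp_rot: [0.87, 0.494, 0.001, 0.002]
contact_force: [3.7, 0.6, 6.8]
opening: 0.317
finger_force: 40.7
```

>>> carry_out(
  deltas=[0,0,0,0,0,0,0,0,0,0,0,0,0,0,0,0,0,0],
  grip=42,
  grip_force=20,
)

```text
time: 15.48
eef_pos: [0.4567, -0.2769, 0.0955]
tcp_rot: [0.87, 0.494, -0.0, -0.001]
contact_force: [0.0, -0.1, -1.0]
opening: 0.424
finger_force: 0.0
```

>>> carry_out(
  deltas=[0,0,0,0,0,0,0,0,0,0,0,0],
  grip=58,
)

```text
time: 15.72
eef_pos: [0.4572, -0.2773, 0.0961]
tcp_rot: [0.87, 0.494, -0.0, -0.0]
contact_force: [0.0, -0.4, -0.2]
opening: 0.579
finger_force: 0.0
```

```bash
python3 - <<'E'
from h import *
s=st();M=ori(TA-90*D)
p0,_=cmd(); p=p0+M@np.array([0,-.0015,.003]); print(p,s['eef_pos']); setcmd(p,M)
plan([(p+[0,0,.12],M)],step=.04,hold=1)
E
```

```text
t 15.72 p [ 0.4572 -0.2773  0.0961] q [ 8.696e-01  4.937e-01 -1.000e-04 -2.000e-04] f [ 0.  -0.4 -0.2] op 0.579 ff 0.0 j [-0.735  0.135  2.022 -0.     0.985 -0.197]
[ 0.45741157 -0.27688914  0.096     ] [ 0.45722519 -0.27731056  0.09614257]
[0.0, 0.0, -0.04, 0.0, 0.0, 0.0, 0.0, 0.0, -0.08, 0.0, 0.0, 0.0, 0.0, 0.0, -0.12, 0.0, 0.0, 0.0, 0.0, 0.0, -0.12, 0.0, 0.0, 0.0]
end [ 0.4574 -0.2769  0.216 ]
```

>>> carry_out(
  deltas=[0,0,-0.03,0,0,0,0,0,-0.07,0,0,0,0,0,-0.12,0,0,0,0,0,-0.12,0,0,0],
)

```text
time: 16.23
eef_pos: [0.4596, -0.2793, 0.222]
tcp_rot: [0.87, 0.494, 0.002, 0.005]
contact_force: [-0.5, -0.4, 0.1]
opening: 0.581
finger_force: 0.0
```

>>> carry_out(
  deltas=[0,0,0,0,0,0],
)

```text
time: 16.35
eef_pos: [0.4571, -0.2771, 0.2159]
tcp_rot: [0.87, 0.494, -0.0, -0.0]
contact_force: [0.5, -0.6, -1.2]
opening: 0.581
finger_force: 0.0
```

```bash
python3 - <<'E'
from h import *
s=st();im,d,K,C=cam('wrist');P=pts(d,K,C);save(im,'i')
Q=P.reshape(-1,3);c=im.reshape(-1,3).astype(int);L=np.array([tl(p) for p in Q])
g=(c.max(1)-c.min(1)<25)&(c.max(1)>60)&(abs(L[:,1])<.02)&(L[:,2]>.1)&(L[:,2]<.145)&(L[:,0]>-.15)&(L[:,0]<.11)
k=L[g];print('x',np.percentile(k[:,0],[.3,1,99,99.7]).round(4))
for x in np.arange(-.14,.1,.02):
    q=k[(k[:,0]>=x)&(k[:,0]<x+.02)]
    if len(q)>30:print(round(x+.01,3),len(q),np.percentile(q[:,1],[2,98]).mean().round(4),np.percentile(q[:,2],98).round(4))
m=(L[:,2]>.12)&(abs(L[:,0]-.045)<.012)&(L[:,1]<-.03)&(L[:,1]>-.1)&(L[:,2]<.215)&(c[:,0]>c[:,2]+60)
kk=L[m];print('keeper pts');
for y in np.arange(-.1,-.03,.01):
    q=kk[(kk[:,1]>=y)&(kk[:,1]<y+.01)]
    if len(q)>5:print(round(y,3),len(q),q.min(0).round(3),q.max(0).round(3))
E
```

```text
t 16.35 p [ 0.4571 -0.2771  0.2159] q [ 8.696e-01  4.938e-01 -1.000e-04 -2.000e-04] f [ 0.5 -0.6 -1.2] op 0.581 ff 0.0 j [-0.735 -0.011  1.936 -0.     1.217 -0.197]
x [-0.1223 -0.1167  0.0867  0.0878]
-0.13 47 0.0 0.1172
-0.11 240 0.0005 0.1196
-0.09 384 0.0005 0.1227
-0.07 469 0.0002 0.1282
-0.05 850 0.0002 0.1265
-0.03 804 0.0002 0.1254
-0.01 794 0.0004 0.1257
0.01 837 0.0004 0.1257
0.03 950 0.0005 0.1257
0.05 1213 0.0005 0.1258
0.07 1047 0.0006 0.1257
0.09 453 0.0006 0.1259
keeper pts
-0.06 969 [ 0.035 -0.057  0.148] [ 0.055 -0.05   0.203]
-0.05 707 [ 0.035 -0.05   0.12 ] [ 0.055 -0.04   0.185]
-0.04 369 [ 0.035 -0.04   0.175] [ 0.055 -0.034  0.178]
```

View pics/i.png

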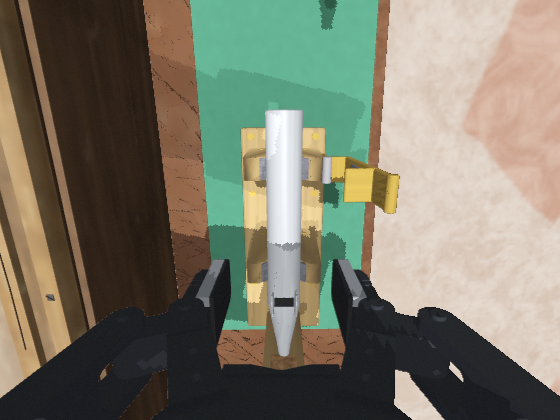

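Pipe lies in both notches, mouth up at (285,300), open end at x≈0.087 on the trestle. Now shut fingers go behind the keeper to sweep it closed.

```bash
python3 - <<'E'
from h import *
M=ori(TA-90*D)
print('A');plan([(tw(.045,-.04,.245),M),(tw(.045,-.115,.235),M),(tw(.045,-.115,.175),M)],step=.05,hold=1)
print('B')
w=[(tw(.045,-.085,.175),M)]
for th in np.linspace(1.55,.15,13):
    f=.205+th;c=np.array([-.033+.0786*np.cos(f)-.002*np.sin(th),.112+.0786*np.sin(f)+.002*np.cos(th)])
    zz=c[1]-.012*max(0,(th-.7)/.85)
    w.append((tw(.045,c[0]-.0145,zz),M)); print(round(th,2),(c[0]-.0145).round(4),zz.round(4))
plan(w,step=.03)
print('C');plan([(tw(.045,.044,.138),M),(tw(.045,.044,.131),M)],step=.02,hold=1)
E
```

```text
A
[0.0185, 0.0203, -0.016, 0.0, 0.0, 0.0, 0.037, 0.0405, -0.032, 0.0, 0.0, 0.0, 0.037, 0.078, -0.027, 0.0, 0.0, 0.0, 0.037, 0.1155, -0.022, 0.0, 0.0, 0.0, 0.037, 0.1155, 0.008, 0.0, 0.0, 0.0]
[0.0, 0.0, 0.03, 0.0, 0.0, 0.0, 0.0, 0.0, 0.03, 0.0, 0.0, 0.0]
end [ 0.5756 -0.3042  0.178 ]
B
1.55 -0.0639 0.1773
1.43 -0.0548 0.1803
1.32 -0.0456 0.1823
1.2 -0.0364 0.1832
1.08 -0.0274 0.183
0.97 -0.0186 0.1818
0.85 -0.0102 0.1796
0.73 -0.0024 0.1764
0.62 0.0049 0.1712
0.5 0.0114 0.1647
0.38 0.0171 0.1575
0.27 0.022 0.1496
0.15 0.0259 0.1413
[0.0, -0.03, 0.0, 0.0, 0.0, 0.0, 0.0, -0.0511, -0.0023, 0.0, 0.0, 0.0, 0.0, -0.0602, -0.0053, 0.0, 0.0, 0.0, 0.0, -0.0694, -0.0073, 0.0, 0.0, 0.0, 0.0, -0.0786, -0.0082, 0.0, 0.0, 0.0]
[0.0, -0.009, 0.0002, 0.0, 0.0, 0.0, 0.0, -0.0178, 0.0014, 0.0, 0.0, 0.0, 0.0, -0.0261, 0.0036, 0.0, 0.0, 0.0, 0.0, -0.034, 0.0068, 0.0, 0.0, 0.0, 0.0, -0.0412, 0.012, 0.0, 0.0, 0.0]
[0.0, -0.0066, 0.0065, 0.0, 0.0, 0.0, 0.0, -0.0123, 0.0137, 0.0, 0.0, 0.0, 0.0, -0.0172, 0.0216, 0.0, 0.0, 0.0, 0.0, -0.0211, 0.0299, 0.0, 0.0, 0.0]
end [ 0.4545 -0.2321  0.1443]
C
[0.0, -0.0181, 0.0033, 0.0, 0.0, 0.0, 0.0, -0.0181, 0.0103, 0.0, 0.0, 0.0, 0.0, -0.0181, 0.0103, 0.0, 0.0, 0.0]
end [ 0.439  -0.2228  0.134 ]
```

>>> carry_out(
  deltas=[0.0185,0.02,-0.016,0,0,0,0.037,0.04,-0.032,0,0,0,0.037,0.078,-0.027,0,0,0,0.037,0.1155,-0.022,0,0,0,0.037,0.1155,0.008,0,0,0],
  grip=0,
)

```text
time: 17.02
eef_pos: [0.5774, -0.3061, 0.2077]
tcp_rot: [0.87, 0.494, 0.0, 0.001]
contact_force: [0.3, -0.2, 0.0]
opening: 0.001
finger_force: 0.0
```

>>> carry_out(
  deltas=[0,0,0.03,0,0,0,0,0,0.03,0,0,0],
)

```text
time: 17.27
eef_pos: [0.573, -0.3029, 0.1724]
tcp_rot: [0.87, 0.494, -0.002, -0.005]
contact_force: [-0.1, 0.4, -0.3]
opening: -0.002
finger_force: 0.0
```

>>> carry_out(
  deltas=[0,-0.03,0,0,0,0,0,-0.051,-0.0023,0,0,0,0,-0.06,-0.0053,0,0,0,0,-0.069,-0.0073,0,0,0,0,-0.0786,-0.0082,0,0,0],
)

```text
time: 17.9
eef_pos: [0.508, -0.2646, 0.1871]
tcp_rot: [0.87, 0.494, 0.0, 0.0]
contact_force: [0.7, 0.1, -0.4]
opening: -0.0
finger_force: 0.2
```

>>> carry_out(
  deltas=[0,-0.009,0.0002,0,0,0,0,-0.018,0.0014,0,0,0,0,-0.026,0.0036,0,0,0,0,-0.034,0.0068,0,0,0,0,-0.0412,0.012,0,0,0],
)

```text
time: 18.52
eef_pos: [0.4722, -0.2432, 0.1744]
tcp_rot: [0.87, 0.494, -0.0, 0.0]
contact_force: [-0.1, 0.1, 0.2]
opening: -0.003
finger_force: 0.2
```

>>> carry_out(
  deltas=[0,-0.0066,0.0065,0,0,0,0,-0.0123,0.0137,0,0,0,0,-0.017,0.0216,0,0,0,0,-0.0211,0.0299,0,0,0],
)

```text
time: 19.02
eef_pos: [0.4542, -0.2324, 0.1439]
tcp_rot: [0.87, 0.494, -0.0, -0.0]
contact_force: [-0.6, -0.2, 0.5]
opening: -0.001
finger_force: 0.1
```

>>> carry_out(
  deltas=[0,-0.009,0.0015,0,0,0,0,-0.0181,0.0033,0,0,0,0,-0.0181,0.0065,0,0,0,0,-0.0181,0.0103,0,0,0,0,-0.0181,0.0103,0,0,0],
)

```text
time: 19.65
eef_pos: [0.4392, -0.2235, 0.1345]
tcp_rot: [0.87, 0.494, 0.0, 0.0]
contact_force: [-0.2, 0.4, 0.7]
opening: -0.0
finger_force: 0.1
```

>>> carry_out(
  deltas=[0,0,0.001,0,0,0,0,0,0.002,0,0,0,0,0,0.002,0,0,0],
)

```text
time: 20.02
eef_pos: [0.4398, -0.224, 0.1332]
tcp_rot: [0.87, 0.494, 0.001, 0.001]
contact_force: [1.3, -0.8, 4.2]
opening: 0.001
finger_force: 1.9
```

>>> carry_out(
  deltas=[0,0,0.002,0,0,0,0,0,0.002,0,0,0,0,0,0.002,0,0,0],
)

```text
time: 20.4
eef_pos: [0.44, -0.2241, 0.1327]
tcp_rot: [0.87, 0.494, 0.001, 0.001]
contact_force: [-0.0, 0.9, 10.7]
opening: 0.003
finger_force: 5.2
```

>>> carry_out(
  deltas=[0,0,-0.03,0,0,0,0,0,-0.08,0,0,0,0,0,-0.13,0,0,0,0,0,-0.15,0,0,0,0,0,-0.15,0,0,0],
)

```text
time: 21.02
eef_pos: [0.4392, -0.2235, 0.2813]
tcp_rot: [0.87, 0.494, 0.0, 0.001]
contact_force: [-0.0, 1.0, -0.9]
opening: -0.004
finger_force: 0.0
```

>>> carry_out(
  deltas=[-0.04,0,0,0,0,0,-0.04,0,0,0,0,0,-0.04,0,0,0,0,0],
)

```text
time: 21.4
eef_pos: [0.4179, -0.2569, 0.2783]
tcp_rot: [0.87, 0.494, -0.0, -0.002]
contact_force: [0.3, 0.6, -0.2]
opening: -0.001
finger_force: 0.0
```

```bash
python3 - <<'E'
from h import *
s=st();im,d,K,C=cam('wrist');P=pts(d,K,C);save(im,'j')
Q=P.reshape(-1,3);c=im.reshape(-1,3).astype(int);L=np.array([tl(p) for p in Q])
g=(c.max(1)-c.min(1)<25)&(c.max(1)>60)&(abs(L[:,1])<.02)&(L[:,2]>.1)&(L[:,2]<.145)&(L[:,0]>-.15)&(L[:,0]<.11)
k=L[g];print('x',np.percentile(k[:,0],[.3,1,99,99.7]).round(4))
for x in np.arange(-.14,.1,.02):
    q=k[(k[:,0]>=x)&(k[:,0]<x+.02)]
    if len(q)>30:print(round(x+.01,3),len(q),np.percentile(q[:,1],[2,98]).mean().round(4),np.percentile(q[:,2],98).round(4))
k=L[(L[:,2]>.114)&(L[:,2]<.16)&(abs(L[:,0]-.045)<.008)&(abs(L[:,1])<.07)&(c[:,0]>c[:,2]+50)]
for y in np.arange(-.05,.06,.01):
    q=k[(k[:,1]>=y)&(k[:,1]<y+.01)]
    if len(q)>5:print('keeper',round(y+.005,3),len(q),np.median(q[:,2]).round(4))
E
```

```text
t 21.4 p [ 0.4179 -0.2569  0.2783] q [ 8.697e-01  4.935e-01 -3.000e-04 -1.800e-03] f [ 0.3  0.6 -0.2] op -0.001 ff 0.0 j [-0.759 -0.163  1.963  0.     1.346 -0.22 ]
x [-0.1132 -0.1081  0.0874  0.0883]
-0.11 123 0.0011 0.1198
-0.09 298 0.0011 0.1229
-0.07 354 0.002 0.1278
-0.05 600 0.0006 0.1268
-0.03 547 0.0005 0.1256
-0.01 545 0.001 0.1256
0.01 573 0.0012 0.1261
0.03 403 0.0011 0.1259
0.05 202 0.0013 0.1259
0.07 683 0.0013 0.1259
0.09 287 0.0009 0.1257
keeper -0.035 106 0.1309
keeper -0.025 175 0.131
keeper -0.015 200 0.131
keeper -0.005 200 0.131
keeper 0.005 200 0.1309
keeper 0.015 197 0.1311
keeper 0.025 178 0.1309
keeper 0.035 197 0.131
keeper 0.045 196 0.131
keeper 0.055 126 0.1322
```

View pics/j.png

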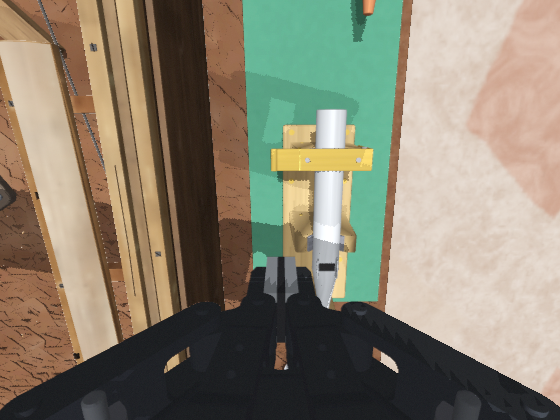

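The keeper at (272–373, 160) lies level and fully shut over the pipe. The mouth faces up at (327,267), the pipe is seated, and the robot is clear. Handing in.

```bash
python3 -c "
from plant import ctrl
print(ctrl.sign_off())"
```

```text
the job is handed in; nothing more can be done
None
```

The tin pipe lies mouth up in both V notches with its toe about 1 cm from the stop by camera measurement, the keeper is shut over it, and the job was handed in at about 21 s; the sign-off gave no verdict.

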